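# Find and release the latched key of a channel selector

### The job

One of the four identical keys on the channel selector has been left latched down, hardly lower than the others. Feel along the row with a fingertip from the robot's left to its right, giving each of the four keys a light tap that neither latches nor releases it; then press the latched one right down and let go, so that all four stand up. Pick nothing up, and leave the loose things on and around the selector where they are.

Things in the scene. Friction and masses are not known exactly. Their poses are not given: they have to be found in the camera images.
- selector: fixed channel selector box, 180 (x) x 260 (y) x 60 mm, grey case, aluminium top panel; origin at its underside's centre, on the bench; x away from the robot, y to its left, turned up to 20 degrees. Keys in a row at x = -30, y = 66, 22, -22, -66 mm (left to right), in 34 mm black frames 4 mm high. At x = 38 and 66 mm, same y: terminal posts 27 mm high, 15 mm across
- key_a: one of four identical grey keys in a row on the selector, in any order: the names do not tell which is latched. Cap 24 x 24 mm, 16 mm tall, origin at the centre of its top face, axes as the selector's. It moves straight down only. Up: top 16 mm above the panel, 76 mm above the selector's underside. Latched: 3.3 mm lower. Stop: 7 mm below up
- key_b: same key as key_a. Of all four: a key that is up yields softly: it starts to sink at about 2 N and is 1 mm down at 3 N, 2 mm at 4 N, 3.3 mm at 5 N; pushed nearly to its stop (over 6.5 mm down, 7.5 N or more) and let go, it would latch
- key_c: same key as key_a, with the same behaviour
- key_d: same key as key_a. Of all four: a latched key hardly moves up to 5 N (under 0.6 mm); pressed to its stop (3.7 mm below its latched height, about 8 N; pressing to 10 N and holding 0.2 s makes sure) and let go, it springs up
- link: loose black shorting plug lying on the panel left of the key row, 12 x 32 x 18 mm, with two 6 mm brass pins upward; origin at the centre of its underside
- screwdriver: loose screwdriver 160 mm long lying on the bench, along its x; origin under its middle
- cell_1: loose upright battery cell, 18 mm across, 65 mm tall, beside the selector on the left; origin at the centre of its underside
- cell_2: the same, beside the selector on the right
- tape: loose roll of tape lying flat, 90 mm across, 19 mm high; origin at the centre of its underside
- fuse_jar: loose small jar of fuses, 48 mm across, 60 mm tall; origin at the centre of its underside
- multimeter: loose hand-held multimeter lying on its back, 192 x 92 mm, about 50 mm high at its dial; origin at the centre of its underside

How it is judged (in metres and radians):
On the way, in this order (a step that is already met when the one before it is completed fails the run):
1. the first key from the left is tapped (a fingertip touches it) (((contact force between the fingers and key_a above 0.3 N and y of key_a in the frame of selector between 0.056 and 0.076 m) or (contact force between the fingers and key_b above 0.3 N and y of key_b in the frame of selector between 0.056 and 0.076 m) or (contact force between the fingers and key_c above 0.3 N and y of key_c in the frame of selector between 0.056 and 0.076 m) or (contact force between the fingers and key_d above 0.3 N and y of key_d in the frame of selector between 0.056 and 0.076 m))), for 0.02 s.
2. the second key from the left is tapped (a fingertip touches it) (((contact force between the fingers and key_a above 0.3 N and y of key_a in the frame of selector between 0.012 and 0.032 m) or (contact force between the fingers and key_b above 0.3 N and y of key_b in the frame of selector between 0.012 and 0.032 m) or (contact force between the fingers and key_c above 0.3 N and y of key_c in the frame of selector between 0.012 and 0.032 m) or (contact force between the fingers and key_d above 0.3 N and y of key_d in the frame of selector between 0.012 and 0.032 m))), for 0.02 s.
3. the third key from the left is tapped (a fingertip touches it) (((contact force between the fingers and key_a above 0.3 N and y of key_a in the frame of selector between -0.032 and -0.012 m) or (contact force between the fingers and key_b above 0.3 N and y of key_b in the frame of selector between -0.032 and -0.012 m) or (contact force between the fingers and key_c above 0.3 N and y of key_c in the frame of selector between -0.032 and -0.012 m) or (contact force between the fingers and key_d above 0.3 N and y of key_d in the frame of selector between -0.032 and -0.012 m))), for 0.02 s.
4. the fourth key from the left is tapped (a fingertip touches it) (((contact force between the fingers and key_a above 0.3 N and y of key_a in the frame of selector between -0.076 and -0.056 m) or (contact force between the fingers and key_b above 0.3 N and y of key_b in the frame of selector between -0.076 and -0.056 m) or (contact force between the fingers and key_c above 0.3 N and y of key_c in the frame of selector between -0.076 and -0.056 m) or (contact force between the fingers and key_d above 0.3 N and y of key_d in the frame of selector between -0.076 and -0.056 m))), for 0.02 s.
5. then a key is pressed right down to its stop (z of any of key_a, key_b, key_c, key_d in the frame of selector below 0.07 m), for 0.02 s.
At the end, for the whole second after the job is handed in: all four keys stand up, each top within 1 mm of its up position (z of each of key_a, key_b, key_c, key_d in the frame of selector above 0.075 m); the robot touches nothing.
It fails at once if a key that was up is pushed in deep enough to latch while another is still latched (more than 6 mm down, another more than 2 mm down) ((z of key_a in the frame of selector below 0.07 m and z of key_b in the frame of selector below 0.074 m) or (z of key_a in the frame of selector below 0.07 m and z of key_c in the frame of selector below 0.074 m) or (z of key_a in the frame of selector below 0.07 m and z of key_d in the frame of selector below 0.074 m) or (z of key_b in the frame of selector below 0.07 m and z of key_a in the frame of selector below 0.074 m) or (z of key_b in the frame of selector below 0.07 m and z of key_c in the frame of selector below 0.074 m) or (z of key_b in the frame of selector below 0.07 m and z of key_d in the frame of selector below 0.074 m) or (z of key_c in the frame of selector below 0.07 m and z of key_a in the frame of selector below 0.074 m) or (z of key_c in the frame of selector below 0.07 m and z of key_b in the frame of selector below 0.074 m) or (z of key_c in the frame of selector below 0.07 m and z of key_d in the frame of selector below 0.074 m) or (z of key_d in the frame of selector below 0.07 m and z of key_a in the frame of selector below 0.074 m) or (z of key_d in the frame of selector below 0.07 m and z of key_b in the frame of selector below 0.074 m) or (z of key_d in the frame of selector below 0.07 m and z of key_c in the frame of selector below 0.074 m)).
It fails at once if a loose thing is lifted, carried or pushed more than 30 mm from its place (distance of any of link, screwdriver, cell_1, cell_2, tape, fuse_jar, multimeter from where it was at the start of the episode above 0.03 m).
It also fails if it takes over 48 s, if anything falls off the work surface, if the arm or the gripper's body presses on something with over 40 N, if the wrist force passes 120 N, or if a joint passes its speed limit or range.

### The arm

A 6-joint arm with a two-finger parallel gripper is mounted at the origin on the work surface. World frame = base frame: x ahead of the robot, y to its left, z up, the work surface at z = 0. Lengths are in mm, angles in rad, forces in N, time in s.
With the tool pointing down it reaches from about 300 to 825 mm from the base axis. Payload 5.4 kg.
Tool frame: the origin (TCP) lies midway between the tips of the shut fingers; the grasp point (between the pads) lies 19 mm behind it; y points along the fingers, x is the direction in which the jaws open and shut, and the axes are right-handed (so a half turn about y gives the same grasp; the last joint's range is limited). The gripper opens to 92 mm and grips with 3 to 60 N. Pads are 20 mm wide; open, the fingers measure 128 mm over their backs; the gripper's body (75 mm by 189 mm) begins 69 mm behind the grasp point.
Start: joints at [-1.459, 0.158, 1.597, -0, 1.386, -0.21], TCP at [181.834, -545.475, 214.601] pointing down, gripper open.
Joint ranges: [-2.91, 2.91], [-0.94, 2.29], [0.18, 2.7], [-1.29, 4.43], [0.17, 2.64], [-3, 3]. Speed limits (rad/s): [2.57, 2.57, 3.14, 3.14, 3.14, 3.14].

### API

Orientations are given as [roll, pitch, yaw] about the fixed x, y, z axes, in that order (R = Rz(yaw) Ry(pitch) Rx(roll)).
In Python, from cell import sense, read_camera, job_done, spot_in gives the robot as it stands.
- The arm moves only by the shell command python3 -m crank 'ROWS' [FORCE]. ROWS is JSON, a list of rows, each a list of 7 numbers: the shift along the tool's x, y, z in m, then the turn, a rotation vector about the tool's x, y, z in degrees, then the closure in counts, from 0 (fully open) to 255 (shut). In form: [[x, y, z, ax, ay, az, grip], ...]. A call has 1 to 20 rows; each row is the pose to reach, as a shift and turn from the pose measured when the call began, along the tool's axes at that moment; what a row does not reach only later rows make up. A row lasts 1/10 s, in which the tool goes at most 50 mm and 8.59 degrees, less where a joint would pass 70% of its speed; a pose out of reach is approached as far as the arm can. A call with a gripper value outside its range is refused whole. The fingers move at their own pace and stop on an object; FORCE is the grip in N (left out, the last holds). Time passes only in rows, so rows that repeat a pose let the fingers close. It gives the time, the measured TCP pose, the force and the opening at its end, in the units of the state.
- sense(): the state, without advancing time (a new reading comes with each control period).
- read_camera(name): name is "side" or "top" or "wrist"; returns a dict with "frame" (400x640x3 uint8, red, green, blue), "z_map" (400x640 float32, mm along the optical axis (not along the pixel's ray), 0 where there is no reading), "fov_y" (degrees; the focal length in pixels is half the picture's height over the tangent of half this angle, whatever the lens; pixels are square), "cx", "cy" (the principal point, pixels), "R" (3x3) and "t" (3): a world point X has camera coordinates R X + t; the wrist camera has in their place "tool_from_camera" (4x4, takes a point from camera to tool coordinates, whose origin is the TCP and whose axes are the tool frame's). Camera axes: x right, y down, z forward; pixel columns grow to the right and rows downward; lengths in mm; the calibration is good to about 2 mm. The wrist camera is an equidistant fisheye: a pixel r from the principal point sees the ray r / f radians off the axis. A picture is of the moment at which its call begins: read the wrist's pose just before it.
- job_done(): hands the job in, once; it reports no verdict.
Trained networks look in a picture, given as the dict that the camera call returned (one of the last four; its "shot" number tells which), for a name from the list of things; names that differ only in an ending like _2 or _b are one class to them, and where a whole thing is asked for, a point or a joint stands for the part that bears it (a point fixed in the world has none). Each returns a list of dicts, best first, with "conf" (0 to 1); they miss things now and then, are a little off and sometimes report something else, mostly with a low value. They report only what shows in the picture. A call takes as long as a camera call.
- spot_in(target, picture): "bbox" ([left, top, width, height] in pixels, round what is visible of it).
The state is a dict: "time_s": time; "joints": joint angles; "dq": joint speeds; "joint_torque": joint torques, N m; "tool_pos": TCP position; "tcp_rot": TCP orientation; "ft_force": force on the tool from outside, world axes, zero at the start; "moment": the same for the moment, N m; "grip_width": finger opening in mm.
Only numpy, scipy, OpenCV 4.12 (cv2) and the standard library are available. Lean on these libraries where they do the work, as an engineer would, in place of code of your own. Each camera call takes 0.05 s, during which the arm holds its last target.

## Working session

There is one attempt and no reset: what is moved stays moved. The work goes in short steps, Python scripts to look and compute and a shell command to move; the robot and the scene stay as the last step left them, time stands still between calls to the robot, and variables do not carry over. Pictures are saved under pics/ and viewed, and the job is handed in when it is done.

```bash
ls; mkdir -p pics; python3 - <<'E'
from cell import *
import cv2,pickle,numpy as np
s=sense();print({k:np.round(v,3) for k,v in s.items()})
for n in ["side","top","wrist"]:
    p=read_camera(n);pickle.dump(p,open(f"{n}.pkl","wb"))
    cv2.imwrite(f"pics/{n}0.png",p["frame"][:,:,::-1])
    print(n,p["fov_y"],p["cx"],p["cy"],p.get("R"),p.get("t"),p.get("tool_from_camera"))
    for t in ["selector","key_a","link"]:
        print(t,[(np.round(d["bbox"]),round(d["conf"],2)) for d in spot_in(t,p)][:6])
E
```

```text
pics
{'time_s': np.float64(0.0), 'joints': array([-1.459,  0.159,  1.598, -0.   ,  1.386, -0.21 ]), 'dq': array([ 0.001, -0.001, -0.   , -0.001, -0.   , -0.001]), 'joint_torque': array([ 1.0000e-03, -3.8557e+01, -3.2211e+01,  7.0000e-02,  3.8000e-02,
       -0.0000e+00]), 'tool_pos': array([ 181.757, -544.845,  213.626]), 'tcp_rot': array([-1.57 ,  0.002, -1.249]), 'ft_force': array([-0.7  ,  1.039, -0.371]), 'moment': array([ 0.031,  0.03 , -0.029]), 'grip_width': np.float64(91.899)}
side 49.294409531850285 319.4956932469779 202.61114031487344 [[-0.97403898 -0.22576619  0.01666434]
 [-0.1623557   0.64536769 -0.7464189 ]
 [ 0.15776153 -0.72974665 -0.66526771]] [ 535.05721385  100.54237051 1065.4772687 ] None
selector [(array([228., 172., 113., 104.]), 0.72), (array([252., 171.,  18.,  25.]), 0.6)]
key_a [(array([284., 228.,  12.,  10.]), 0.7), (array([305., 189.,  13.,  11.]), 0.68), (array([300., 202.,  13.,  11.]), 0.58), (array([237., 251.,  11.,  25.]), 0.53)]
link [(array([273., 237.,  13.,  11.]), 0.53), (array([301., 191.,  17.,  11.]), 0.44)]
top 52.08010242448781 323.8770117
[... 170 characters left out ...]
06 1214.94044611] None
selector [(array([256., 150.,  91.,  65.]), 0.64)]
key_a [(array([321., 186.,   9.,   8.]), 0.59), (array([280., 188.,   7.,   2.]), 0.48), (array([308., 184.,   7.,   9.]), 0.38)]
link [(array([436., 268.,  10.,  24.]), 0.42), (array([191., 236.,  34.,  65.]), 0.4), (array([333., 138.,  17.,  18.]), 0.33)]
wrist 65.70646984690485 318.0468547105245 197.43801750618425 None None [[ 9.99999444e-01 -2.72878388e-04  1.01832641e-03  1.27681728e-01]
 [-1.05358132e-03 -2.93167854e-01  9.56060406e-01 -1.69757092e+02]
 [ 3.76523451e-05 -9.56060947e-01 -2.93167978e-01  8.33607126e+01]
 [ 0.00000000e+00  0.00000000e+00  0.00000000e+00  1.00000000e+00]]
selector []
key_a []
link []
```

```bash
python3 - <<'E'
import pickle,cv2
for n,(a,b,c,d) in {"side":(100,340,180,420),"top":(100,300,180,480)}.items():
    p=pickle.load(open(n+".pkl","rb"))
    im=p["frame"][a:b,c:d,::-1]
    k=3 if n=="side" else 2.6
    cv2.imwrite(f"pics/{n}1.png",cv2.resize(im,None,fx=min(k,2.5),fy=min(k,2.5),interpolation=cv2.INTER_CUBIC))
E
```

```text
(no output)
```

View pics/side1.png

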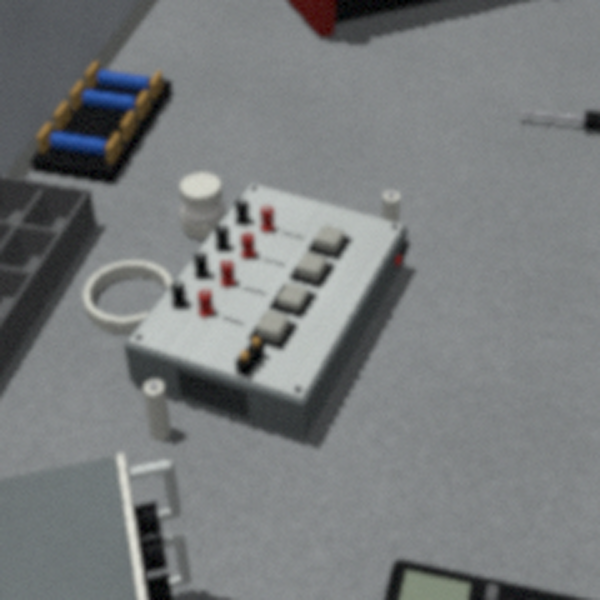

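View pics/top1.png

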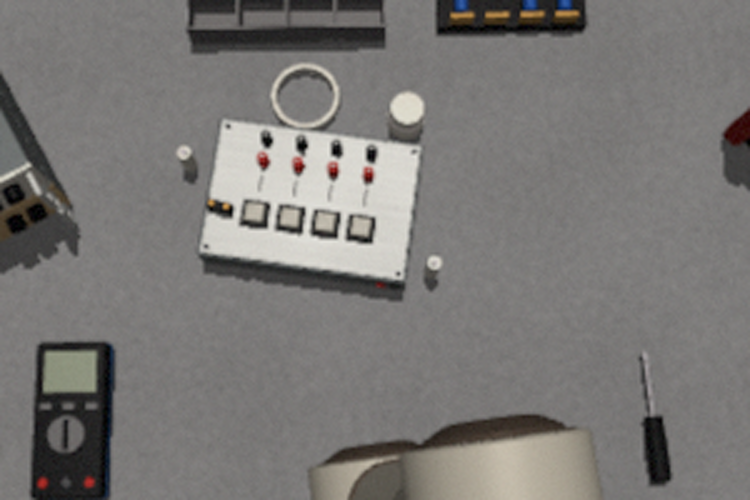

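View pics/top0.png

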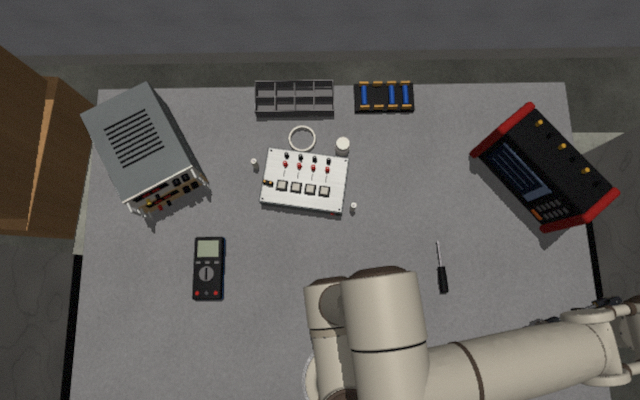

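```bash
cat > h.py <<'E'
import numpy as np,pickle,cv2
def f(p): return 200/np.tan(np.radians(p["fov_y"]/2))
def ray(p,u,v):
    d=np.array([(u-p["cx"])/f(p),(v-p["cy"])/f(p),1.]);R=np.array(p["R"]);C=-R.T@np.array(p["t"])
    return C,R.T@d
def onz(p,u,v,z):
    C,d=ray(p,u,v);return C+d*(z-C[2])/d[2]
def byd(p,u,v):
    C,d=ray(p,u,v);return C+d*p["z_map"][int(round(v)),int(round(u))]
def fit(P,Q): # P local (n,2) Q world
    P=np.array(P,float);Q=np.array(Q,float);p=P-P.mean(0);q=Q-Q.mean(0)
    a=np.arctan2((p[:,0]*q[:,1]-p[:,1]*q[:,0]).sum(),(p*q).sum());R=np.array([[np.cos(a),-np.sin(a)],[np.sin(a),np.cos(a)]])
    t=Q.mean(0)-R@P.mean(0);return a,t,(Q-(P@R.T+t))
E
python3 - <<'E'
from h import *
K=[(-30,66),(-30,22),(-30,-22),(-30,-66)]
T=pickle.load(open("top.pkl","rb"));S=pickle.load(open("side.pkl","rb"))
kt=[(180+u/2.5,100+v/2.5) for u,v in [(255,212),(290,217),(325,221),(361,226)]]
ks=[(180+u/2.5,100+v/2.5) for u,v in [(273,326),(294,296),(312,266),(330,238)]]
for p,k in((T,kt),(S,ks)):
    Q=[onz(p,*c,76) for c in k];print(np.round(Q));print("depth",np.round([byd(p,*c) for c in k],1))
    a,t,r=fit(K,np.array(Q)[:,:2]);print(np.degrees(a),t,np.round(r,1))
# corners of panel, order: far-left, far-right,near-right,near-left
C=[(90,130),(90,-130),(-90,-130),(-90,130)]
ct=[(180+u/2.5,100+v/2.5) for u,v in [(221,121),(421,144),(405,283),(203,254)]]
Q=[onz(T,*c,60) for c in ct];a,t,r=fit(C,np.array(Q)[:,:2]);print(np.degrees(a),t,np.round(r,1))
# link
print(onz(T,180+220/2.5,100+208/2.5,70))
E
```

```text
[[579. 167.  76.]
 [572. 124.  76.]
 [566.  81.  76.]
 [559.  38.  76.]]
depth [[579.6 167.   73.2]
 [573.1 124.4  70.8]
 [566.4  81.5  74.3]
 [559.9  37.6  72. ]]
-8.682336229215608 [598.58770886  97.93346272] [[ 0.  -1. ]
 [-0.4 -0.2]
 [ 0.4  0.7]
 [-0.   0.4]]
[[580. 175.  76.]
 [572. 133.  76.]
 [566.  89.  76.]
 [559.  45.  76.]]
depth [[579.6 175.9  77.3]
 [572.2 131.4  74.8]
 [566.2  88.   75.5]
 [559.3  44.1  75.6]]
-8.917083975800281 [598.92188605 105.44845557] [[ 0.5 -0.6]
 [-0.8  0.7]
 [ 0.2  0.2]
 [ 0.1 -0.3]]
-8.29327482495407 [597.42320826  96.95643217] [[-3.7 -1.7]
 [-0.8  4.5]
 [ 0.6  3.8]
 [ 3.9 -6.6]]
[586.23938323 210.21390393  70.        ]
```

```bash
python3 -m crank '[[-0.49,0.02,0.571,0,-63,0,255],[-0.49,0.02,0.571,0,-63,0,255],[-0.49,0.02,0.571,0,-63,0,255],[-0.49,0.02,0.571,0,-63,0,255],[-0.49,0.02,0.571,0,-63,0,255],[-0.49,0.02,0.571,0,-63,0,255],[-0.49,0.02,0.571,0,-63,0,255],[-0.49,0.02,0.571,0,-63,0,255],[-0.49,0.02,0.571,0,-63,0,255],[-0.49,0.02,0.571,0,-63,0,255],[-0.49,0.02,0.571,0,-63,0,255],[-0.49,0.02,0.571,0,-63,0,255],[-0.49,0.02,0.571,0,-63,0,255],[-0.49,0.02,0.571,0,-63,0,255],[-0.49,0.02,0.571,0,-63,0,255],[-0.49,0.02,0.571,0,-63,0,255],[-0.49,0.02,0.571,0,-63,0,255],[-0.49,0.02,0.571,0,-63,0,255]]' 20
python3 - <<'E'
from cell import *
import cv2,pickle,numpy as np
s=sense();print({k:np.round(v,3) for k,v in s.items()})
p=read_camera("wrist");p["state"]=s;pickle.dump(p,open("w1.pkl","wb"));cv2.imwrite("pics/w1.png",p["frame"][:,:,::-1])
E
```

```text
time_s: 2.4
tool_pos: [568.2, 99.0, 194.6]
tcp_rot: [-1.571, 0.0, -0.15]
ft_force: [-0.0, 0.2, 0.7]
grip_width: 0.6
{'time_s': np.float64(2.4), 'joints': array([-3.700e-02,  1.780e-01,  1.614e+00, -1.000e-03,  1.349e+00,
        1.140e-01]), 'dq': array([-0.018, -0.014,  0.007,  0.003, -0.001,  0.001]), 'joint_torque': array([ 8.8400e-01, -3.8498e+01, -3.2026e+01,  1.2400e-01, -5.0000e-03,
        1.0000e-03]), 'tool_pos': array([568.187,  99.045, 194.629]), 'tcp_rot': array([-1.571,  0.   , -0.15 ]), 'ft_force': array([-0.023,  0.236,  0.739]), 'moment': array([-0.02 , -0.07 ,  0.035]), 'grip_width': np.float64(0.575)}
```

View pics/w1.png

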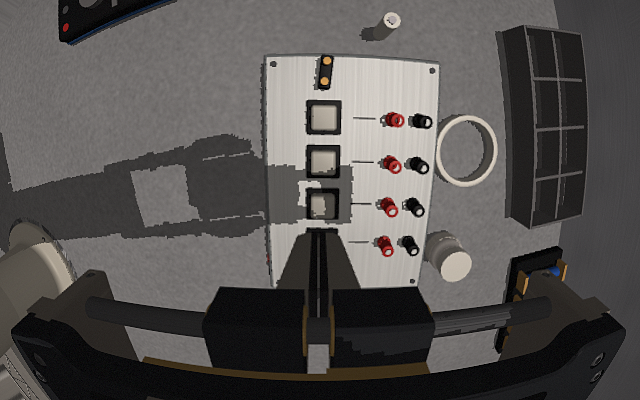

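```bash
cat >> h.py <<'E'
from scipy.spatial.transform import Rotation as Ro
def wray(p,u,v):
    fp=200/(np.radians(p["fov_y"]/2)) if 0 else 200/np.tan(np.radians(p["fov_y"]/2))
    du,dv=u-p["cx"],v-p["cy"];r=np.hypot(du,dv);th=r/fp
    d=np.array([np.sin(th)*du/max(r,1e-9),np.sin(th)*dv/max(r,1e-9),np.cos(th)])
    T=np.array(p["tool_from_camera"]);s=p["state"]
    R=Ro.from_euler("xyz",s["tcp_rot"]).as_matrix()
    return R@T[:3,3]+np.array(s["tool_pos"]),R@T[:3,:3]@d,d[2]
def wz(p,u,v,z):
    C,d,_=wray(p,u,v);return C+d*(z-C[2])/d[2]
def wd(p,u,v):
    C,d,c=wray(p,u,v);return C+d*p["z_map"][int(round(v)),int(round(u))]/c
E
python3 - <<'E'
from h import *
p=pickle.load(open("w1.pkl","rb"))
im=p["frame"][40:260,250:450,::-1];cv2.imwrite("pics/w1c.png",cv2.resize(im,None,fx=2.7,fy=2.7,interpolation=cv2.INTER_CUBIC))
k=[(323,116),(323,161),(322,204)]
K=[(-30,66),(-30,22),(-30,-22)]
Q=[wz(p,*c,76) for c in k];print(np.round(Q,1));a,t,r=fit(K,np.array(Q)[:,:2]);print(np.degrees(a),t,np.round(r,1))
for c in k:
    z=[wd(p,c[0]+i,c[1]+j) for i in range(-7,8) for j in range(-7,8)];print(np.round(np.median(z,0),2))
for c in [(290,90),(290,140),(360,90),(360,140),(290,200),(290,230)]:
    z=[wd(p,c[0]+i,c[1]+j) for i in range(-4,5) for j in range(-4,5)];print("panel",np.round(np.median(z,0),2))
E
```

```text
[[583.9 170.4  76. ]
 [577.6 128.3  76. ]
 [570.5  86.2  76. ]]
-9.058430217522409 [603.49145934 101.85638558] [[-0.4 -1.4]
 [ 0.3  0. ]
 [ 0.1  1.3]]
[583.88 170.38  75.66]
[577.61 127.81  72.38]
[570.46  86.14  75.63]
panel [556.32 200.1   59.65]
panel [548.5  151.34  59.72]
panel [623.58 190.32  59.81]
panel [616.83 141.14  59.81]
panel [537.91  90.37  59.77]
panel [531.84  57.13  59.76]
```

View pics/w1c.png

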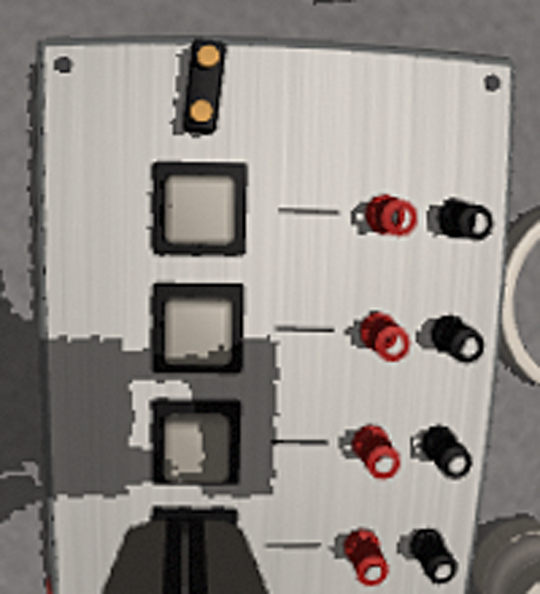

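```bash
python3 -m crank '[[0.002,0.03,0.04,0,0,0,255],[0.002,0.06,0.074,0,0,0,255],[0.002,0.09,0.074,0,0,0,255],[0.002,0.106,0.074,0,0,0,255],[0.002,0.109,0.074,0,0,0,255],[0.002,0.109,0.074,0,0,0,255],[0.002,0.109,0.074,0,0,0,255],[0.002,0.109,0.074,0,0,0,255]]'
python3 - <<'E'
from cell import *
import cv2,pickle,numpy as np
s=sense();print({k:np.round(v,3) for k,v in s.items()})
p=read_camera("wrist");p["state"]=s;pickle.dump(p,open("w2.pkl","wb"));cv2.imwrite("pics/w2.png",p["frame"][:,:,::-1])
p=read_camera("side");pickle.dump(p,open("s2.pkl","wb"));cv2.imwrite("pics/s2.png",cv2.resize(p["frame"][140:300,200:370,::-1],None,fx=3.5,fy=3.5,interpolation=cv2.INTER_CUBIC))
E
```

```text
time_s: 3.25
tool_pos: [582.6, 171.1, 87.7]
tcp_rot: [-1.57, -0.003, -0.152]
ft_force: [0.7, -0.4, 0.1]
grip_width: 0.6
{'time_s': np.float64(3.25), 'joints': array([ 0.087,  0.361,  1.616, -0.   ,  1.161,  0.239]), 'dq': array([ 0.006,  0.005,  0.007,  0.   , -0.002,  0.   ]), 'joint_torque': array([-8.4000e-02, -4.3378e+01, -2.9275e+01,  6.6000e-02, -4.0000e-03,
       -1.0000e-03]), 'tool_pos': array([582.624, 171.141,  87.671]), 'tcp_rot': array([-1.57 , -0.003, -0.152]), 'ft_force': array([ 0.69 , -0.397,  0.075]), 'moment': array([-0.04 , -0.089, -0.034]), 'grip_width': np.float64(0.602)}
```

View pics/w2.png

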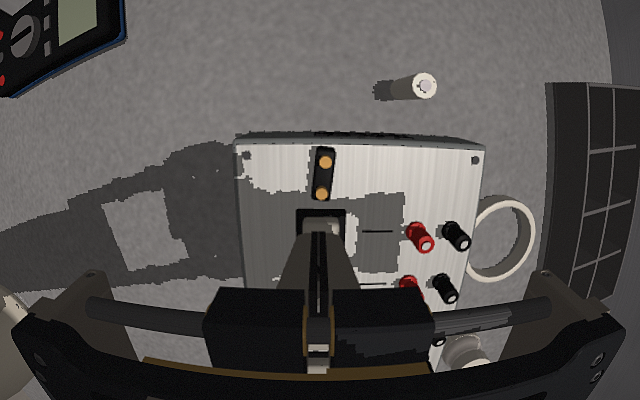

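View pics/s2.png

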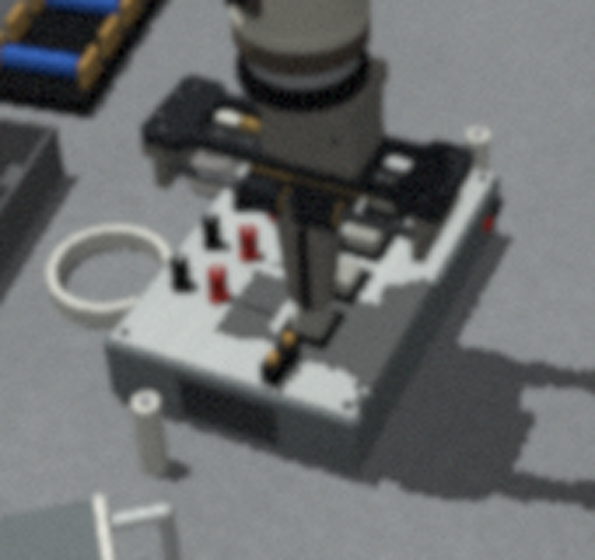

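```bash
python3 -m crank '[[0.002,0.005,0,0,0,0,255],[0.002,0.009,0,0,0,0,255],[0.002,0.01,0,0,0,0,255],[0.002,0.01,0,0,0,0,255]]'; python3 -m crank '[[0,0.001,0,0,0,0,255],[0,0.002,0,0,0,0,255],[0,0.002,0,0,0,0,255]]'
```

```text
time_s: 3.75
tool_pos: [583.9, 171.1, 76.6]
tcp_rot: [-1.571, -0.001, -0.151]
ft_force: [-0.6, -0.1, -0.2]
grip_width: 0.6
time_s: 4.05
tool_pos: [584.0, 171.1, 74.9]
tcp_rot: [-1.571, -0.002, -0.151]
ft_force: [-0.6, 0.1, 3.1]
grip_width: 0.6
```

```bash
python3 -m crank '[[0,-0.012,0,0,0,0,255],[0,-0.012,0,0,0,0,255],[0,-0.012,-0.03,0,0,0,255],[0,-0.012,-0.044,0,0,0,255],[0,-0.012,-0.044,0,0,0,255],[0,-0.012,-0.044,0,0,0,255]]'; python3 -m crank '[[0,0.005,0,0,0,0,255],[0,0.011,0,0,0,0,255],[0,0.012,0,0,0,0,255],[0,0.012,0,0,0,0,255]]'
```

```text
time_s: 4.65
tool_pos: [577.5, 127.8, 87.0]
tcp_rot: [-1.57, -0.002, -0.152]
ft_force: [0.7, 0.9, -0.1]
grip_width: 0.3
time_s: 5.05
tool_pos: [577.0, 128.1, 74.2]
tcp_rot: [-1.57, -0.0, -0.152]
ft_force: [0.1, 0.5, -0.3]
grip_width: 0.3
```

```bash
python3 -m crank '[[0,0.001,0,0,0,0,255],[0,0.0015,0,0,0,0,255],[0,0.0015,0,0,0,0,255]]';python3 -m crank '[[0,0.0005,0,0,0,0,255],[0,0.0005,0,0,0,0,255]]'
```

```text
time_s: 5.35
tool_pos: [577.1, 128.3, 73.1]
tcp_rot: [-1.57, -0.001, -0.152]
ft_force: [-0.8, 0.4, 1.5]
grip_width: 0.5
time_s: 5.55
tool_pos: [577.1, 128.3, 72.9]
tcp_rot: [-1.57, -0.001, -0.152]
ft_force: [-2.6, -0.3, 4.6]
grip_width: 0.5
```

```bash
python3 -m crank '[[0,-0.014,0,0,0,0,255],[0,-0.014,0,0,0,0,255],[0,-0.014,-0.03,0,0,0,255],[0,-0.014,-0.044,0,0,0,255],[0,-0.014,-0.044,0,0,0,255],[0,-0.014,-0.044,0,0,0,255]]'; python3 -m crank '[[0,0.005,0,0,0,0,255],[0,0.009,0,0,0,0,255],[0,0.01,0,0,0,0,255],[0,0.01,0,0,0,0,255]]'; python3 -m crank '[[0,0.001,0,0,0,0,255],[0,0.0015,0,0,0,0,255],[0,0.0015,0,0,0,0,255]]'
```

```text
time_s: 6.15
tool_pos: [570.6, 85.0, 86.9]
tcp_rot: [-1.57, -0.001, -0.153]
ft_force: [-0.3, 0.2, -0.2]
grip_width: 0.4
time_s: 6.55
tool_pos: [570.3, 85.4, 76.5]
tcp_rot: [-1.569, -0.0, -0.152]
ft_force: [0.0, 0.3, -0.5]
grip_width: 0.5
time_s: 6.85
tool_pos: [570.5, 85.4, 75.4]
tcp_rot: [-1.57, -0.0, -0.152]
ft_force: [-0.9, 0.1, 2.1]
grip_width: 0.5
```

```bash
python3 -m crank '[[0,0.001,0,0,0,0,255],[0,0.001,0,0,0,0,255]]'; python3 -m crank '[[0,-0.012,0,0,0,0,255],[0,-0.012,0,0,0,0,255],[0,-0.012,-0.03,0,0,0,255],[0,-0.012,-0.044,0,0,0,255],[0,-0.012,-0.044,0,0,0,255],[0,-0.012,-0.044,0,0,0,255]]'; python3 -m crank '[[0,0.005,0,0,0,0,255],[0,0.009,0,0,0,0,255],[0,0.01,0,0,0,0,255],[0,0.01,0,0,0,0,255]]'; python3 -m crank '[[0,0.001,0,0,0,0,255],[0,0.0015,0,0,0,0,255],[0,0.0015,0,0,0,0,255]]'
```

```text
time_s: 7.05
tool_pos: [570.6, 85.4, 74.5]
tcp_rot: [-1.569, -0.001, -0.152]
ft_force: [-2.6, -0.5, 4.0]
grip_width: 0.5
time_s: 7.65
tool_pos: [563.9, 42.0, 86.4]
tcp_rot: [-1.569, -0.0, -0.153]
ft_force: [-0.4, 0.1, -0.3]
grip_width: 0.0
time_s: 8.05
tool_pos: [563.7, 42.7, 76.2]
tcp_rot: [-1.568, 0.0, -0.153]
ft_force: [-0.3, 1.7, 1.4]
grip_width: 0.6
time_s: 8.35
tool_pos: [563.8, 42.6, 74.9]
tcp_rot: [-1.569, 0.0, -0.153]
ft_force: [-1.1, 0.2, 2.7]
grip_width: 0.5
```

Keys 1, 3 and 4 yield near z = 75–76, so they are up. Key 2 is stiff at 73 and is the latched one, which matches the wrist depth reading of 72.4. Going back to key 2.

```bash
python3 -m crank '[[0,-0.012,0,0,0,0,255],[0,-0.012,0,0,0,0,255],[0,-0.012,0.04,0,0,0,255],[0,-0.012,0.08,0,0,0,255],[0,-0.012,0.088,0,0,0,255],[0,-0.012,0.088,0,0,0,255],[0,-0.012,0.088,0,0,0,255],[0,-0.012,0.088,0,0,0,255]]'; python3 -m crank '[[0,0.005,0,0,0,0,255],[0,0.01,0,0,0,0,255],[0,0.013,0,0,0,0,255],[0,0.014,0,0,0,0,255],[0,0.014,0,0,0,0,255]]'
```

```text
time_s: 9.15
tool_pos: [577.2, 128.4, 87.0]
tcp_rot: [-1.569, 0.0, -0.154]
ft_force: [0.3, 0.8, 0.3]
grip_width: 0.5
time_s: 9.65
tool_pos: [577.0, 128.1, 73.1]
tcp_rot: [-1.569, 0.001, -0.154]
ft_force: [0.0, -0.8, 0.7]
grip_width: 0.6
```

```bash
python3 -m crank '[[0,0.001,0,0,0,0,255],[0,0.002,0,0,0,0,255],[0,0.003,0,0,0,0,255],[0,0.004,0,0,0,0,255],[0,0.004,0,0,0,0,255]]';  python3 -m crank '[[0,0.0005,0,0,0,0,255],[0,0.001,0,0,0,0,255],[0,0.001,0,0,0,0,255],[0,0.001,0,0,0,0,255]]'
```

```text
time_s: 10.15
tool_pos: [577.2, 128.2, 69.9]
tcp_rot: [-1.569, 0.0, -0.154]
ft_force: [-3.7, -0.5, 6.5]
grip_width: 0.9
time_s: 10.55
tool_pos: [577.2, 128.2, 69.6]
tcp_rot: [-1.57, 0.0, -0.154]
ft_force: [-3.5, -0.8, 7.0]
grip_width: 0.4
```

```bash
python3 -m crank '[[0,0.001,0,0,0,0,255],[0,0.002,0,0,0,0,255],[0,0.002,0,0,0,0,255],[0,0.002,0,0,0,0,255]]'
```

```text
time_s: 10.95
tool_pos: [577.3, 128.2, 69.3]
tcp_rot: [-1.57, 0.001, -0.153]
ft_force: [-6.5, -1.1, 12.4]
grip_width: 0.4
```

At its stop: 12 N with little travel. Releasing now.

```bash
python3 -m crank '[[0,0,0,0,0,0,255],[0,0,0,0,0,0,255],[0,-0.01,0,0,0,0,255],[0,-0.03,0,0,0,0,255],[0,-0.07,0,0,0,0,255],[0,-0.1,-0.03,0,0,0,255],[0,-0.12,-0.05,0,0,0,255],[0,-0.12,-0.06,0,0,0,255],[0,-0.12,-0.06,0,0,0,255],[0,-0.12,-0.06,0,0,0,255]]'
python3 - <<'E'
from cell import *
from h import *
s=sense();p=read_camera("wrist");p["state"]=s;cv2.imwrite("pics/w3.png",p["frame"][:,:,::-1])
pickle.dump(p,open("w3.pkl","wb"))
# project expected keys: search pixels by brute force
U,V=np.meshgrid(np.arange(200,450,1),np.arange(30,260,1))
P=np.array([[wd(p,u,v) for u in range(230,420)] for v in range(30,260)])
for c in [(584,171),(577,128),(570.5,85.4),(564,42)]:
    m=(np.hypot(P[...,0]-c[0],P[...,1]-c[1])<8)&(abs(P[...,2]-75)<8)
    print(c,m.sum(),np.round(np.median(P[m],0),2) if m.any() else None)
E
```

```text
time_s: 11.95
tool_pos: [567.2, 69.5, 187.3]
tcp_rot: [-1.57, 0.004, -0.153]
ft_force: [0.0, 0.7, -0.4]
grip_width: 0.5
(584, 171) 247 [583.97 171.    75.66]
(577, 128) 242 [576.98 128.02  75.75]
(570.5, 85.4) 225 [570.51  85.48  75.67]
(564, 42) 200 [563.96  42.2   75.66]
```

View pics/w3.png

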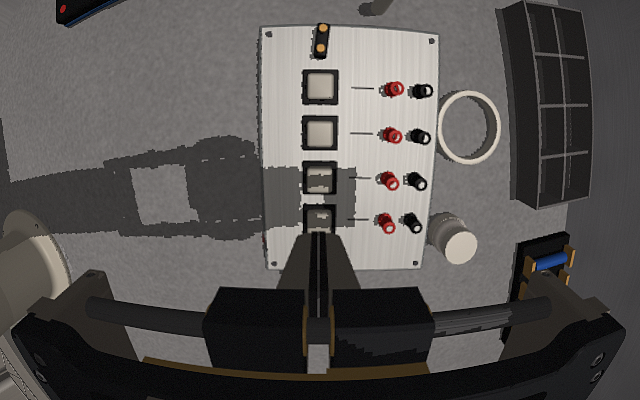

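All four keys read the same height (75.7 mm), the link, tape and jar are where they were, and the arm is clear.

```bash
python3 -c "
from cell import *
print(job_done())"
```

```text
the job is handed in; nothing more can be done
None
```

All four keys now stand up, and I handed the job in at about 12 s of the 48 s allowed.

- **Taps:** With the fingers shut, I tapped the keys from left to right. Keys 1, 3 and 4 gave way softly, with 2 to 4 N at 74.5–75.5 mm, so they were up. Key 2 gave no force until 73 mm and was then stiff, with 4.6 N at 72.9 mm, so it was the latched one. The wrist camera's depth reading of 72.4 mm, taken beforehand, agreed.
- **Press:** I pressed key 2 to its stop, reading 12 N at a tool height of 69.3 mm, held it about 0.3 s and let go.
- **Last check:** The wrist camera's depth puts all four key tops at 75.66–75.75 mm, and the wrist force showed nothing in contact. The plug, tape and jar looked unmoved in the picture. I did not re-measure the screwdriver, cells or multimeter, but the arm went nowhere near them.
- **Disagreement:** The fixed cameras disagreed by about 8 mm in y, and the wrist camera put the selector about 5 mm further out in x. I used the mean and nudged it 2 mm toward the wrist view, which was well within the size of the key caps.

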